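Fit the radius leaf to the drilled core

TASK

Check the roundness of the drilled concrete core on the rack: of the three radius leaves lying there, pick the one whose hollow end matches the core's round side, and bring its hollow up against the core at the rack's surface and press it lightly home, so that it touches and sits snugly round it. Leave it lying flat there, let go, without shoving or tilting the core, and leave the two leaves that do not fit where they are.

Things in the scene. Friction and masses are not known exactly. Their poses are not given: they have to be found in the camera images.
- core: Grey speckled concrete core, upright cylinder 100 mm in diameter, 107 tall, about 2.2 kg, loose on the rack, free on the robot's side. Origin: centre of its underside, z up its axis. It slides if pushed with more than about 10 N. With the fitting leaf seated, the core's axis is 100 to 102 mm ahead (leaf's +x) of the axis of the leaf's grip.
- leaf_mid_grip (a point): Leaf that fits the core (mm). Steel plate 76 wide (y), 133 long (x), 6 thick, flat on the rack; +x end a hollow of radius 52, 16.5 deep, its bottom 50 ahead of the grip's axis; -x end a bulge. On it an upright blue grip, 44 along x, 18 across y, from 24 to 72 up, on a thinner neck. Point: grip's centre, 48 above the plate's underside, on the middle line; x level to the hollow, z up. 0.22 kg.
- leaf_tight_grip (a point): Leaf too tight for the core. Steel plate 76 wide (y), 155 long (x), 6 thick, flat on the rack; +x end a hollow of radius 40, 27.5 deep, its bottom 50 ahead of the grip's axis; -x end a bulge. On it an upright yellow grip, 44 along x, 18 across y, from 24 to 72 up, on a thinner neck. Point: grip's centre, 48 above the plate's underside, on the middle line; x level to the hollow, z up. 0.22 kg.
- leaf_wide_grip (a point): Leaf too flat for the core. Steel plate 76 wide (y), 116 long (x), 6 thick, flat on the rack; +x end a hollow of radius 95, 7.9 deep, its bottom 50 ahead of the grip's axis; -x end a bulge. On it an upright red grip, 44 along x, 18 across y, from 24 to 72 up, on a thinner neck. Point: grip's centre, 48 above the plate's underside, on the middle line; x level to the hollow, z up. 0.22 kg.
There are look-alikes about, which are no part of the job. What is shaped like the core but purple is not meant.

How it is judged:
By the outcome, as a careful person would: the job done as asked, in the order asked, and still so for the second after the job is handed in, with the robot touching nothing.
It also fails if it takes over 40 s, if anything falls off the work surface, if the arm or the gripper's body presses on something with over 40 N, if the wrist force passes 120 N, or if a joint passes its speed limit or range.

ROBOT

A 7-joint arm with a two-finger parallel gripper is mounted at the origin on a cart in front of the work surface, level with it; the furniture and walls round the work are solid. World frame = base frame: x ahead of the robot, y to its left, z up, the work surface at z = 0. Lengths are in m, angles in rad, forces in N, time in s.
With the tool pointing down it reaches from about 0.375 to 0.925 m from the base axis. Payload 3.1 kg.
Tool frame: the origin (TCP) lies midway between the tips of the shut fingers; the grasp point (between the pads) lies 19 mm behind it; y points along the fingers, z is the direction in which the jaws open and shut, and the axes are right-handed (so a half turn about y gives the same grasp; the last joint's range is limited). The gripper opens to 85 mm and grips with 20 to 120 N. Pads are 22 mm wide; open, the fingers measure 114 mm over their backs; the gripper's body (76 mm by 85 mm) begins 54 mm behind the grasp point. The pads swing forward as they close: fully open they stand 13 mm farther back than shut.
Start: joints at [-1.237, 0.383, 0.044, 1.598, -0.018, 1.161, -0.05], TCP at [0.272, 0.59, 0.231] pointing down, gripper open.
Joint ranges: [-2.61, 2.61], [-0.41, 2.15], [-1.48, 1.57], [0, 2.5], [-1.57, 4.71], [0.05, 1.97], [-2.85, 2.85]. Speed limits (rad/s): [2.79, 2.79, 3.14, 3.14, 3.14, 3.14, 3.14].

INTERFACE

Orientations are given as a unit quaternion [w, x, y, z].
In Python, from rig import * gives the robot as it stands. Calls block until the motion is done:
- move_pose(position, orientation): joint-space move of the TCP to a pose.
- line_to(position, attitude=None, vel=0.15): straight line of the TCP; attitude=None keeps the orientation; vel is the mean speed in m/s.
- set_joints(angles): joint-space move.
- ungrasp() and grab(): open the fingers fully, or close them until they stop; the grip force is fixed at half the most.
- dwell(seconds).
- solve_ik(position, orientation): joint angles nearest the present ones, or None.
- get_state(): the state.
- get_image(name): name is "scene" or "top" or "wrist"; returns (picture, depth): 480x640x3 uint8, red, green, blue; 480x640 float32, m along the optical axis (not along the pixel's ray), 0 where there is no reading.
- camera_model(name): a dict with "mtx" (3x3 intrinsics, pixels), "world_from_camera" (4x4, takes a point from camera to world coordinates). Camera axes: x right, y down, z forward; pixel columns grow to the right and rows downward; lengths in m; the calibration is good to about 2 mm. A picture is of the moment at which its call begins: read the wrist's pose just before it. camera_model takes no time and is no camera call; for the wrist camera it gives the pose at the moment of the call.
A pose or a line that the arm cannot do raises Unreachable and nothing moves.
- finish_job(): hands the job in, once; it reports no verdict.
The state is a dict: "time": time; "joints": joint angles; "dq": joint speeds; "effort": joint torques, N m; "tool_pos": TCP position; "tcp_rot": TCP orientation; "wrist_force": force on the tool from outside, world axes, zero at the start; "torque": the same for the moment, N m; "opening": finger opening in m.
Only numpy, scipy, OpenCV 4.12 (cv2) and the standard library are available. Lean on these libraries where they do the work, as an engineer would, in place of code of your own. Each camera call takes 0.05 s, during which the arm holds its last target.

## Working session

There is one attempt and no reset: what is moved stays moved. The work goes in short steps, each a Python script; the robot and the scene stay as the last script left them, time stands still between calls to the robot, and variables do not carry over. Pictures are saved under pics/ and viewed, and the job is handed in when it is done.

```bash
mkdir -p pics; ls
python3 - <<'E'
from rig import *
import cv2,numpy as np
s=get_state();print({k:np.round(v,3) for k,v in s.items()})
for n in ("scene","top"):
    p,d=get_image(n);cv2.imwrite(f"pics/{n}0.png",p[:,:,::-1]);np.savez(f"{n}0.npz",p=p,d=d,K=camera_model(n)["mtx"],T=camera_model(n)["world_from_camera"])
    print(n,camera_model(n))
E
```

```text
pics
{'time': np.float64(0.0), 'joints': array([-1.237,  0.384,  0.044,  1.6  , -0.018,  1.161, -0.05 ]), 'dq': array([-0.   ,  0.001, -0.001, -0.   , -0.002,  0.   ,  0.   ]), 'effort': array([ 0.0000e+00, -4.3346e+01,  1.0240e+00, -2.4951e+01,  1.0000e-02,
        1.1000e-02, -0.0000e+00]), 'tool_pos': array([0.272, 0.589, 0.23 ]), 'tcp_rot': array([-0.69 ,  0.692, -0.152,  0.151]), 'wrist_force': array([-0.479, -1.399, -0.206]), 'torque': array([-0.012, -0.011,  0.012]), 'opening': np.float64(0.085)}
scene {'mtx': array([[463.69880896,   0.        , 320.31972664],
       [  0.        , 463.69880896, 244.95356208],
       [  0.        ,   0.        ,   1.        ]]), 'world_from_camera': array([[ 0.63886287, -0.4274359 ,  0.63965051, -0.14490995],
       [-0.76930814, -0.35968588,  0.52800669, -0.5547843 ],
       [ 0.00438424, -0.82941221, -0.55861987,  0.66293947],
       [ 0.        ,  0.        ,  0.        ,  1.        ]])}
top {'mtx': array([[615.02004955,   0.        , 313.45389785],
       [  0.        , 615.02004955, 243.61884602],
       [  0.        ,   0.        ,   1.        ]]), 'world_from_camera': array([[ 0.06271707, -0.9772776 ,  0.20247236,  0.24133112],
       [-0.99802027, -0.06045624,  0.01733757, -0.02786069],
       [-0.0047029 , -0.20315888, -0.97913449,  1.51076601],
       [ 0.        ,  0.        ,  0.        ,  1.        ]])}
```

View pics/scene0.png

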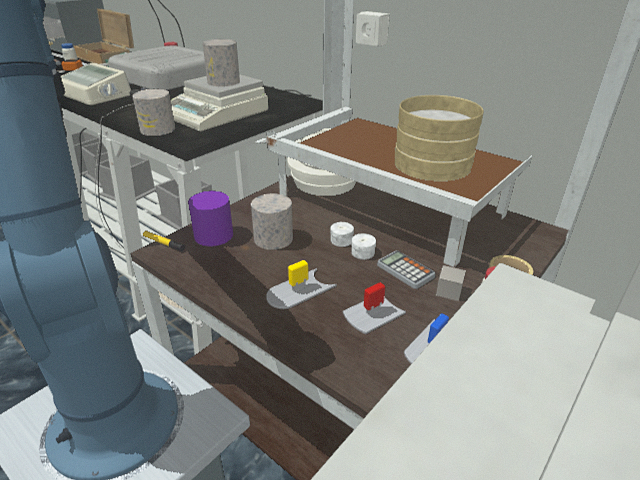

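View pics/top0.png

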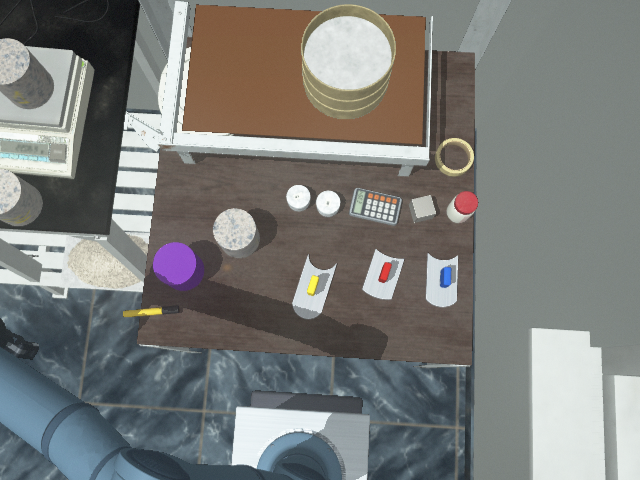

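```bash
cat > h.py <<'E'
import numpy as np,cv2
def ray(K,T,u,v,z):
    d=T[:3,:3]@np.linalg.solve(K,np.array([u,v,1.]));o=T[:3,3];return o+d*(z-o[2])/d[2]
def world(K,T,d):
    v,u=np.mgrid[:480,:640];r=np.stack([(u-K[0,2])/K[0,0],(v-K[1,2])/K[1,1],np.ones_like(u,float)],-1)*d[...,None]
    return r@T[:3,:3].T+T[:3,3]
E
python3 - <<'E'
from h import *
for n in("top","scene"):
    z=np.load(n+"0.npz");p,d,K,T=[z[k] for k in "pdKT"]
    W=world(K,T,d)
    hsv=cv2.cvtColor(p,cv2.COLOR_RGB2HSV)
    for c,lo,hi in(("blue",105,125),("red",0,6),("yellow",24,34)):
        m=cv2.inRange(hsv,(lo,150,60),(hi,255,255))
        nn,l,st,ce=cv2.connectedComponentsWithStats(m)
        for i in range(1,nn):
            if st[i,4]>30:
                P=W[(l==i)&(d>0)]
                t=P[P[:,2]>0.067]; 
                print(n,c,st[i],ce[i].round(1),P[:,2].min().round(3),P[:,2].max().round(3),"top mean",t.mean(0).round(4) if len(t) else None,len(t), ray(K,T,*ce[i],.06).round(4))
    # core top
    m=((abs(W[...,2]-.107)<.006)&(d>0)&(W[...,0]>.3)&(W[...,0]<.8)).astype(np.uint8)
    nn,l,st,ce=cv2.connectedComponentsWithStats(m)
    for i in range(1,nn):
        if st[i,4]>200:
            (u,v),r=cv2.minEnclosingCircle(np.argwhere(l==i)[:,::-1].astype(np.float32))
            print(n,"core?",st[i],ray(K,T,*ce[i],.107).round(4),"rect", np.round([W[l==i].min(0),W[l==i].max(0)],3).tolist())
    s=(W[...,2])[(d>0)&(W[...,0]>.35)&(W[...,0]<.6)&(abs(W[...,1])<.2)];print("table z",np.median(s))
z=np.load("top0.npz");p=z['p'][:,:,::-1]
a=cv2.resize(p[230:330,270:480],None,fx=3.8,fy=3.8,interpolation=cv2.INTER_CUBIC);cv2.imwrite("pics/crop_leaves.png",a)
a=cv2.resize(p[190:330,120:300],None,fx=4,fy=4,interpolation=cv2.INTER_CUBIC);cv2.imwrite("pics/crop_core.png",a)
E
```

```text
top blue [440 267  11  20 184] [445.5 276.8] 0.036 0.079 top mean [ 0.4811 -0.3213  0.0718] 130 [ 0.4803 -0.3209  0.06  ]
top red [379 263  12  20 142] [384.6 272.1] 0.033 0.082 top mean [ 0.4827 -0.1755  0.0723] 112 [ 0.4825 -0.1758  0.06  ]
top yellow [307 276  12  20 138] [312.4 285.1] 0.042 0.079 top mean [ 0.4411 -0.0063  0.0719] 116 [ 0.4406 -0.006   0.06  ]
top yellow [123 308  39   9 199] [143.3 312.1] 0.006 0.025 top mean None 0 [0.352  0.3879 0.06  ]
top core? [ 213  208   43   43 1358] [0.5553 0.1846 0.107 ] rect [[0.505, 0.135, 0.101], [0.607, 0.236, 0.113]]
top core? [ 153  242   44   44 1409] [0.4651 0.3157 0.107 ] rect [[0.415, 0.265, 0.101], [0.517, 0.367, 0.113]]
table z 0.0014601583211153457
scene blue [428 314  21  29 258] [437.  325.8] 0.026 0.077 top mean [ 0.4797 -0.3239  0.0716] 156 [ 0.4784 -0.3214  0.06  ]
scene red [364 282  21  28 391] [373.5 295.1] 0.003 0.075 top mean [ 0.4833 -0.1783  0.0715] 135 [ 0.4757 -0.1817  0.06  ]
scene yellow [143 231  27  15 143] [156.9 237.9] -0.0 0.02 top mean None 0 [0.3187 0.3312 0.06  ]
scene yellow [288 260  20  26 391] [297.6 272.2] -0.001 0.075 top mean [ 0.441  -0.0082  0.0714] 120 [ 0.434  -0.0143  0.06  ]
scene core? [188 190  42  22 696] [0.4644 0.3118 0.107 ] rect [[0.416, 0.266, 0.101], [0.518, 0.368, 0.111]]
scene core? [251 193  41  22 711] [0.5541 0.1808 0.107 ] rect [[0.508, 0.133, 0.101], [0.612, 0.238, 0.111]]
table z 0.0005319731261630434
```

View pics/crop_leaves.png

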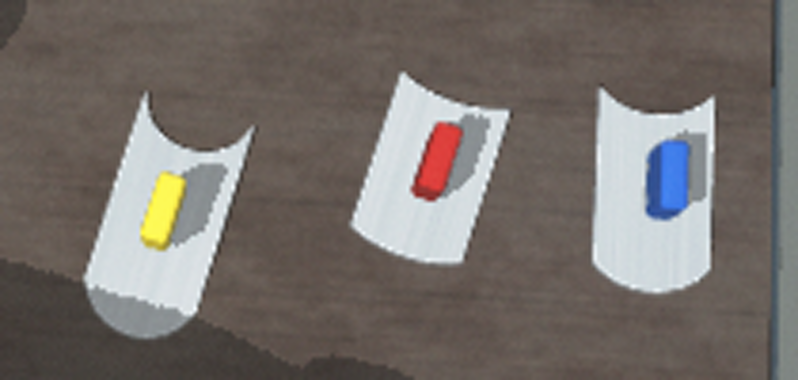

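View pics/crop_core.png

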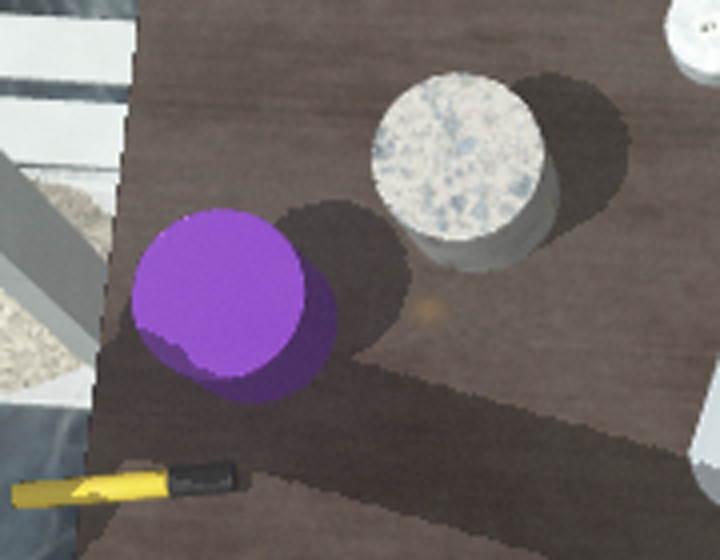

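The top-camera crop shows three leaves: yellow at (312,285) with a deep, tight hollow, red at (385,272) with a nearly flat one, and blue at (446,277) with a medium one. Blue is leaf_mid, the one that fits. There are two core candidates on the rack, grey speckled at (236,230) and purple at (177,263). There are also grey ones on the separate black bench at (15,60) and (15,200). The grey one on the rack is the one meant. The hollows face away from the robot.

```bash
cat >> h.py <<'E'
from scipy.spatial.transform import Rotation as R
def quat(a,flip=False):
    if flip: a=a+np.pi
    c,s=np.cos(a),np.sin(a)
    q=R.from_matrix(np.array([[c,0,-s],[s,0,c],[0,-1,0.]])).as_quat()
    return [q[3],q[0],q[1],q[2]]
def tool_yaw(q):
    M=R.from_quat([q[1],q[2],q[3],q[0]]).as_matrix();return np.arctan2(M[1,0],M[0,0]),M
E
python3 - <<'E'
from rig import *
from h import *
z=np.load("top0.npz");p,d,K,T=[z[k] for k in "pdKT"]
hsv=cv2.cvtColor(p,cv2.COLOR_RGB2HSV)
for nme,(x0,x1,y0,y1) in dict(blue=(420,470,245,315),red=(355,410,240,305)).items():
    m=np.zeros((480,640),np.uint8);m[y0:y1,x0:x1]=((hsv[...,1]<60)&(hsv[...,2]>120))[y0:y1,x0:x1]*255
    m|=0
    mm=cv2.morphologyEx(m,cv2.MORPH_CLOSE,np.ones((15,15)))
    c=max(cv2.findContours(mm,0,1)[0],key=cv2.contourArea)[:,0]
    P=np.array([ray(K,T,u,v,.006)[:2] for u,v in c])
    r=cv2.minAreaRect((P*1000).astype(np.float32));print(nme,r)
s=get_state();print(tool_yaw(s['tcp_rot']))
g=[.481,-.322]
for a in(0,np.radians(5)):
  for f in(0,1):
    print(a,f,solve_ik([g[0],g[1],.2],quat(a,f)),solve_ik([.455,.149,.03],quat(np.radians(20),f)))
Tw=camera_model("wrist");print(Tw['mtx'],np.linalg.inv(np.r_[np.c_[tool_yaw(s['tcp_rot'])[1],s['tool_pos']],[[0,0,0,1]]])@Tw['world_from_camera'])
E
```

```text
blue ((479.9257507324219, -322.175048828125), (76.44786834716797, 132.1542205810547), 89.51399993896484)
red ((483.2334289550781, -176.0452117919922), (76.56685638427734, 115.83316040039062), 74.45161437988281)
(np.float64(-0.43170522953353796), array([[ 9.08253555e-01, -8.92597169e-04,  4.18419267e-01],
       [-4.18420185e-01, -2.33982927e-03,  9.08250557e-01],
       [ 1.68327770e-04, -9.99996864e-01, -2.49863892e-03]]))
0 0 [-0.34424726  0.47661264  1.10043444  1.84078867 -0.47209963  1.11810655
  2.49735375] [-0.56568077  0.36599944  0.18261102  2.14629469 -0.10937739  0.63773133
  1.61294257]
0 1 [-0.36548224  0.49895605  1.13776322  1.84140691 -0.50138241  1.12827823
 -0.61956032] [-0.87316296  0.40741032  0.53454109  2.15989611 -0.33819228  0.65405439
 -1.32480284]
0.08726646259971647 0 [-0.33891289  0.47149291  1.09136902  1.84063018 -0.46524717  1.11584145
  2.57882031] [-0.56568077  0.36599944  0.18261102  2.14629469 -0.10937739  0.63773133
  1.61294257]
0.08726646259971647 1 [-0.368391    0.5022922   1.14305172  1.84149    -0.50567318  1.12983634
 -0.52869249] [-0.87316296  0.40741032  0.53454109  2.15989611 -0.33819228  0.65405439
 -1.32480284]
[[349.58423541   0.         315.43185873]
 [  0.         349.58423541 241.91096392]
 [  0.           0.           1.        ]] [[-5.26457894e-04  9.61252719e-01  2.75668159e-01 -7.01166015e-02]
 [-1.11527374e-03 -2.75668590e-01  9.61252092e-01 -1.43808655e-01]
 [ 9.99999240e-01  1.98613294e-04  1.21718782e-03  3.72985297e-04]
 [ 0.00000000e+00  0.00000000e+00  0.00000000e+00  1.00000000e+00]]
```

Run:
```python
from h import *
for n in("top","scene"):
    z=np.load(n+"0.npz");p,d,K,T=[z[k] for k in "pdKT"];W=world(K,T,d)
    for u,v in ([(480,280),(510,200),(535,335),(560,400),(470,280),(460,200)] if n=="top" else [(500,330),(600,300),(440,440),(520,400)]):
        print(n,u,v,W[v,u].round(3))
```

```text
top 480 280 [ 0.565 -0.541 -0.474]
top 510 200 [ 0.746 -0.542 -0.162]
top 535 335 [ 0.335 -0.438  0.329]
top 560 400 [ 0.217 -0.482  0.332]
top 470 280 [ 0.486 -0.393  0.001]
top 460 200 [ 0.662 -0.345  0.095]
scene 500 330 [ 0.236 -0.478  0.329]
scene 600 300 [ 0.322 -0.545  0.35 ]
scene 440 440 [ 0.084 -0.489  0.33 ]
scene 520 400 [ 0.164 -0.524  0.329]
```

Run:
```python
from rig import *
from h import *
a=np.radians(20)
move_pose([.45,.15,.25],quat(a))
s=get_state();cm=camera_model("wrist");p,d=get_image("wrist")
print(s['time'],s['joints'].round(3),s['tool_pos'].round(4),s['wrist_force'].round(2))
cv2.imwrite("pics/w1.png",p[:,:,::-1]);np.savez("w1.npz",p=p,d=d,K=cm['mtx'],T=cm['world_from_camera'])
print(solve_ik([.481,-.322,.2],quat(0)),solve_ik([.481,-.322,.03],quat(0)))
```

```text
1.8333 [-0.688  0.021  0.282  1.996 -0.007  1.125  1.519] [0.45   0.1511 0.2501] [-1.02  0.19 -0.03]
[-0.24121829  0.40115872  0.93988492  1.83751376 -0.36411933  1.08734589
  2.40494026] [-0.21691725  0.74447947  0.95120301  1.93566979 -0.78996432  0.88923828
  2.72087836]
```

View pics/w1.png

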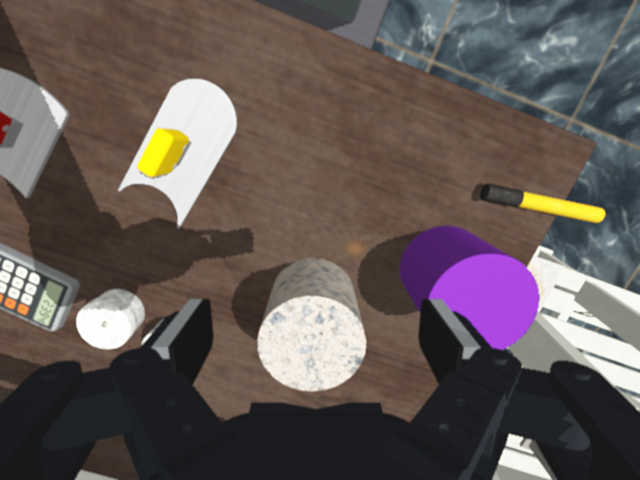

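Run:
```python
from rig import *
from h import *
z=np.load("w1.npz");p,d,K,T=[z[k] for k in "pdKT"];W=world(K,T,d)
m=((abs(W[...,2]-.107)<.012)&(d>0)&(W[...,0]>.45)&(W[...,1]<.25)).astype(np.uint8);m[:,:240]=0;m[:,380:]=0;m[400:]=0
nn,l,st,ce=cv2.connectedComponentsWithStats(m)
i=1+st[1:,4].argmax();print(st[i],ce[i],W[l==i].min(0),W[l==i].max(0),"z med",np.median(W[l==i][:,2]))
c=max(cv2.findContours((l==i).astype(np.uint8),0,1)[0],key=cv2.contourArea)[:,0]
P=np.array([ray(K,T,u,v,.107)[:2]*1000 for u,v in c],np.float32);print("wrist core",cv2.minEnclosingCircle(P),cv2.fitEllipse(P))
for n,sl in(("top",(205,265,205,258)),("scene",(245,298,188,220))):
    z=np.load(n+"0.npz");p,d,K,T=[z[k] for k in "pdKT"];W=world(K,T,d)
    m=np.zeros((480,640),np.uint8);a,b,c0,e=sl
    m[c0:e,a:b]=(abs(W[...,2]-.107)<.009)[c0:e,a:b]
    c=max(cv2.findContours(m,0,1)[0],key=cv2.contourArea)[:,0]
    P=np.array([ray(K,T,u,v,.107)[:2]*1000 for u,v in c],np.float32);print(n,cv2.minEnclosingCircle(P),cv2.fitEllipse(P))
q=get_state()['joints'].copy();q[0]+=.82;set_joints(q)
s=get_state();print(s['time'],s['tool_pos'],s['joints'].round(3))
print(solve_ik([.481,-.322,.2],quat(0)),solve_ik([.481,-.322,.03],quat(0)))
```

```text
[ 258  290  108  101 8548] [311.36628451 340.0276088 ] [0.50553513 0.13637912 0.09500292] [0.60742117 0.2373671  0.10991783] z med 0.10739841647606099
wrist core ((553.9913940429688, 186.0790557861328), 53.07963180541992) ((554.3199462890625, 186.0546112060547), (99.94546508789062, 105.30772399902344), 108.42697143554688)
top ((554.8186645507812, 184.90553283691406), 51.50590133666992) ((555.3267822265625, 184.85035705566406), (98.70751953125, 100.55107879638672), 118.30482482910156)
scene ((553.09521484375, 179.2688446044922), 58.810997009277344) ((553.9720458984375, 180.26043701171875), (100.6070327758789, 113.01416015625), 137.30824279785156)
3.2917 [ 0.41841604 -0.22421311  0.24999777] [ 0.131  0.021  0.28   1.996 -0.007  1.125  1.519]
[ 0.21433878  0.28836248  0.35859685  1.81872352 -0.11500125  1.05478623
  2.18702741] [ 0.26213167  0.52443774  0.31134684  1.91497284 -0.23037881  0.73657674
  2.27662969]
```

Run:
```python
from rig import *
from h import *
move_pose([.47,-.322,.2],quat(0))
s=get_state();cm=camera_model("wrist");p,d=get_image("wrist")
print(s['time'],s['joints'].round(3),s['tool_pos'].round(4),s['wrist_force'].round(2))
cv2.imwrite("pics/w2.png",p[:,:,::-1]);np.savez("w2.npz",p=p,d=d,K=cm['mtx'],T=cm['world_from_camera'])
K,T=cm['mtx'],cm['world_from_camera'];W=world(K,T,d)
hsv=cv2.cvtColor(p,cv2.COLOR_RGB2HSV)
m=cv2.inRange(hsv,(105,130,40),(125,255,255));m=m&((abs(W[...,2]-.072)<.004)*255).astype(np.uint8)
c=max(cv2.findContours(m,0,1)[0],key=cv2.contourArea)[:,0]
P=np.array([ray(K,T,u,v,.072)[:2]*1000 for u,v in c],np.float32);print("grip top",cv2.minAreaRect(P))
```

```text
3.975 [ 0.217  0.271  0.359  1.841 -0.109  1.05   2.191] [ 0.4707 -0.3202  0.1996] [-0.29  1.4  -0.41]
grip top ((481.25640869140625, -320.99737548828125), (16.758249282836914, 43.14231491088867), 89.5511245727539)
```

View pics/w2.png

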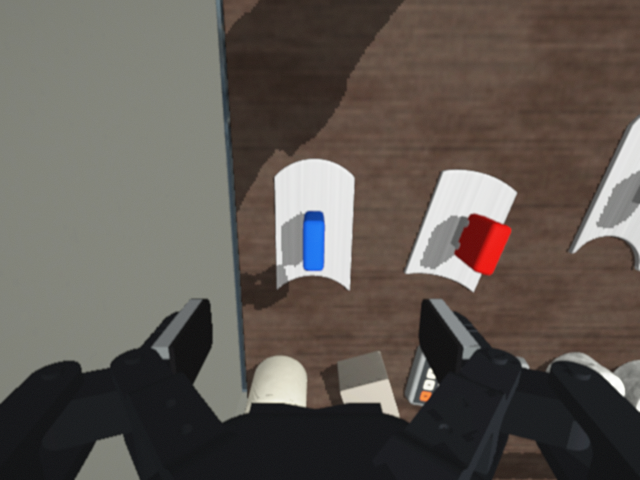

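Run:
```python
from rig import *
from h import *
a=np.radians(-.5)
move_pose([.481,-.3213,.12],quat(a))
line_to([.481,-.3213,.034],quat(a),vel=.1)
s=get_state();print(s['time'],s['tool_pos'].round(4),s['wrist_force'].round(2))
grab()
s=get_state();print(s['time'],s['tool_pos'].round(4),s['wrist_force'].round(2),s['opening'])
line_to([.481,-.3213,.18],quat(a),vel=.15)
dwell(.2)
s=get_state();print(s['time'],s['tool_pos'].round(4),s['wrist_force'].round(2),s['opening'],s['joints'].round(3))
for n in("top","wrist"):
    cm=camera_model(n);p,d=get_image(n)
    cv2.imwrite(f"pics/{n}3.png",p[:,:,::-1]);np.savez(n+"3.npz",p=p,d=d,K=cm['mtx'],T=cm['world_from_camera'],tp=s['tool_pos'],q=s['tcp_rot'])
```

```text
5.45 [ 0.4817 -0.3218  0.0347] [ 0.23 -0.77 -0.43]
6.075 [ 0.4811 -0.3215  0.0342] [0.48 0.23 1.54] 0.017452275215731203
7.4 [ 0.4803 -0.3209  0.1788] [-0.64  0.16 -3.36] 0.01760186846360169 [ 0.214  0.312  0.359  1.838 -0.127  1.016  2.187]
```

View pics/wrist3.png

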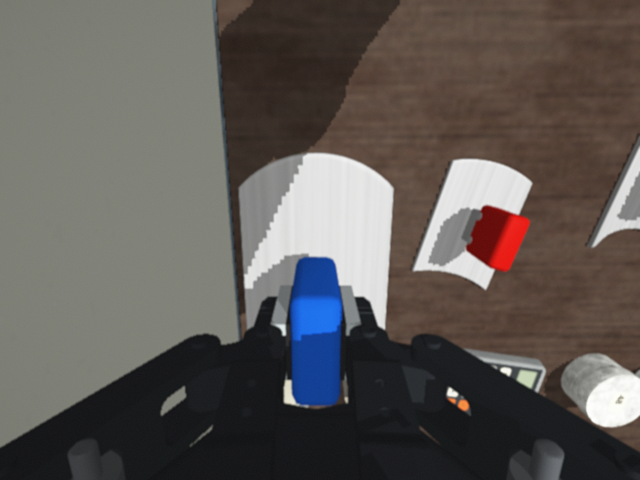

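View pics/top3.png

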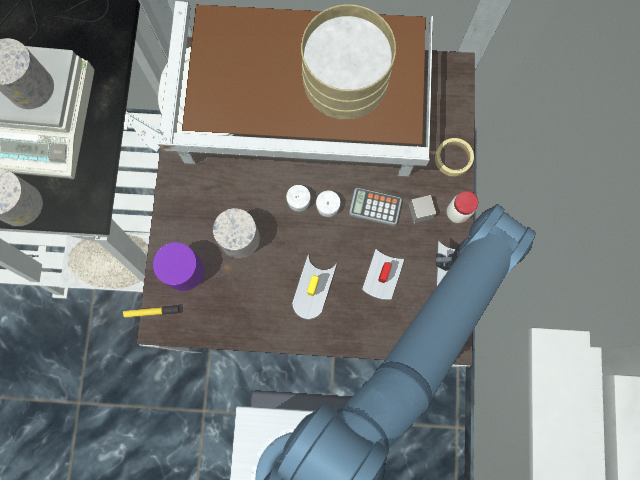

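Run:
```python
from rig import *
from h import *
a=np.radians(20);u=np.array([np.cos(a),np.sin(a)]);core=np.array([.5548,.1853])
g=core-.15*u
move_pose([*g,.18],quat(a))
line_to([*g,.045],quat(a),vel=.12)
dwell(.3)
s=get_state();print(s['time'],g,s['tool_pos'].round(4),s['wrist_force'].round(2),s['opening'],s['joints'].round(3),np.degrees(tool_yaw(s['tcp_rot'])[0]),tool_yaw(s['tcp_rot'])[1].round(4))
for n in("top","wrist","scene"):
    cm=camera_model(n);p,d=get_image(n)
    cv2.imwrite(f"pics/{n}4.png",p[:,:,::-1]);np.savez(n+"4.npz",p=p,d=d,K=cm['mtx'],T=cm['world_from_camera'],tp=s['tool_pos'],q=s['tcp_rot'])
```

```text
10.7583 [0.41384611 0.13399698] [0.4142 0.1342 0.0454] [ 0.37  0.01 -2.44] 0.01737875547477515 [-0.461  0.266  0.057  2.235 -0.025  0.64   1.534] 20.00241045194311 [[ 9.397e-01  9.000e-04 -3.421e-01]
 [ 3.421e-01  4.000e-04  9.397e-01]
 [ 1.000e-03 -1.000e+00  1.000e-04]]
```

View pics/wrist4.png

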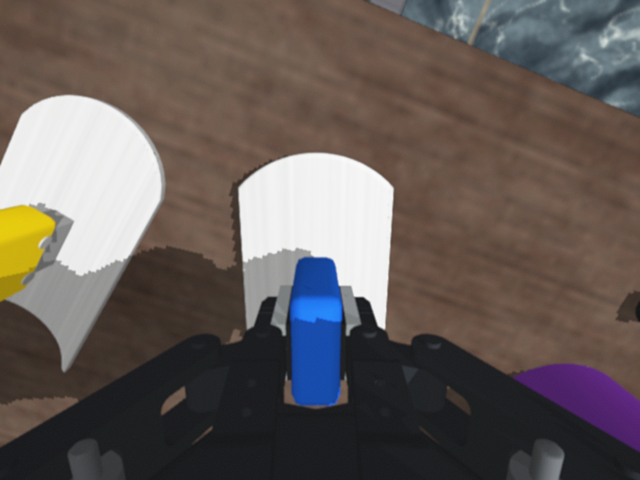

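View pics/top4.png

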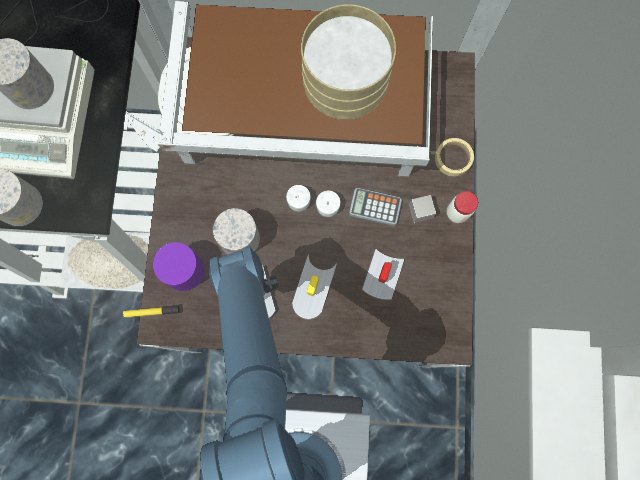

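View pics/scene4.png

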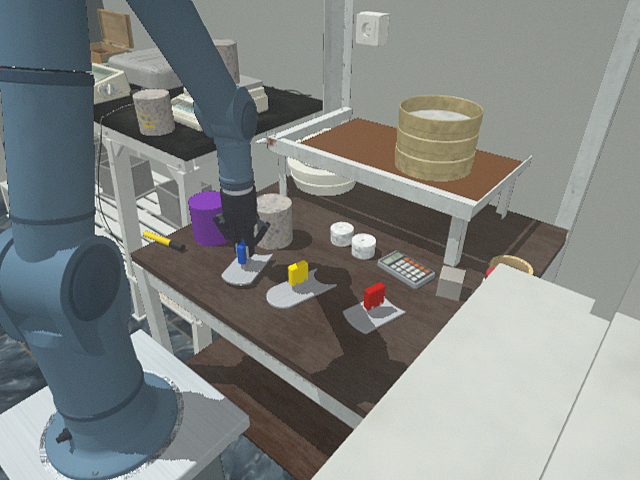

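Run:
```python
from rig import *
from h import *
a=np.radians(20);u=np.array([np.cos(a),np.sin(a)]);v=np.array([-u[1],u[0]]);core=np.array([.5549,.1853])
def pt(k,z):return [*(core-k*u),z]
line_to(pt(.115,.040),quat(a),vel=.08);dwell(.3)
f0=get_state()['wrist_force'];print("f0",f0.round(2))
z=.036
while z>.0325:
    line_to(pt(.115,z),quat(a),vel=.03);dwell(.15);s=get_state();print(round(z,4),s['tool_pos'].round(4),(s['wrist_force']-f0).round(2))
    if s['wrist_force'][2]-f0[2]>2:break
    z-=.0005
print("time",s['time'],z)
```

```text
f0 [ 0.12 -0.16 -1.16]
0.036 [0.4468 0.146  0.036 ] [-0.18  1.64 -1.27]
0.0355 [0.4469 0.146  0.0355] [-0.57  0.29 -1.37]
0.035 [0.4468 0.146  0.035 ] [ 0.06  0.39 -1.66]
0.0345 [0.4469 0.146  0.0345] [-0.17 -0.91 -1.92]
0.034 [0.4469 0.146  0.0341] [-0.58 -0.56  1.34]
0.0335 [0.4469 0.1459 0.0341] [-1.8  -1.36  6.37]
time 14.2333 0.033499999999999995
```

Run:
```python
from rig import *
from h import *
a=np.radians(20);u=np.array([np.cos(a),np.sin(a)]);v=np.array([-u[1],u[0]]);core=np.array([.5549,.1853])
def rd(n=3):
    L=[]
    for _ in range(n):
        dwell(.04);s=get_state();L.append(s['wrist_force'])
    f=np.mean(L,0);d=core-s['tool_pos'][:2]
    return f@[*u,0],f@[*v,0],f[2],d@u*1e3,d@v*1e3,s['time']
z=.0342
line_to([*(core-.115*u),z],quat(a),vel=.03);print(np.round(rd(5),2))
line_to([*(core-.1055*u),z],quat(a),vel=.03);r0=np.array(rd(5));print(r0.round(2))
k=.105
while k>.0985:
    line_to([*(core-k*u),z],quat(a),vel=.02);r=np.array(rd());print(round(k*1e3,2),r.round(2))
    if r[0]-r0[0]<-2.5: break
    if r[5]>24: break
    k-=.0004
```

```text
[-5.0000e-02 -1.0000e-02 -1.7000e-01  1.1484e+02 -1.0000e-02  1.4690e+01]
[ 7.0000e-01  2.6000e-01 -8.4000e-01  1.0513e+02 -1.0000e-02  1.5370e+01]
105.0 [ 1.3000e-01 -1.7000e-01 -9.0000e-02  1.0511e+02  1.0000e-02  1.5740e+01]
104.6 [-2.380e+00 -8.000e-02  1.370e+00  1.051e+02  3.000e-02  1.612e+01]
```

Run:
```python
from rig import *
from h import *
for n in("top","scene"):
    cm=camera_model(n);p,d=get_image(n)
    np.savez(n+"5.npz",p=p,d=d,K=cm['mtx'],T=cm['world_from_camera'])
    sl=(180,330,170,300) if n=="scene" else (170,300,190,330)
    a,b,c,e=sl
    cv2.imwrite(f"pics/{n}5.png",cv2.resize(p[c:e,a:b,::-1],None,fx=4,fy=4,interpolation=cv2.INTER_CUBIC))
print(get_state()['wrist_force'])
```

```text
[-2.5874857  -0.7396208   2.35128676]
```

View pics/scene5.png

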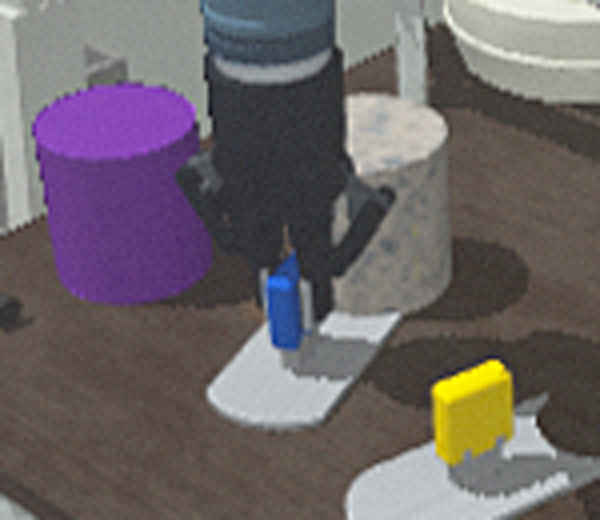

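View pics/top5.png

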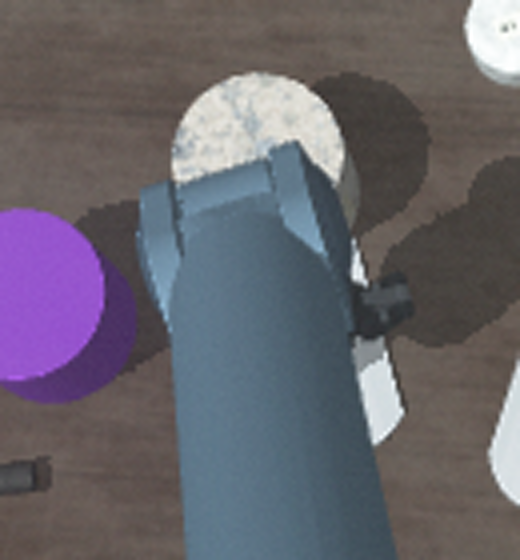

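Run:
```python
from rig import *
from h import *
s=get_state();tp=s['tool_pos'];print(tp)
a=np.radians(20);u=np.array([np.cos(a),np.sin(a)]);v=np.array([-u[1],u[0]])
for n in("scene","top"):
    z=np.load(n+"5.npz");p,d,K,T=[z[k] for k in "pdKT"];W=world(K,T,d);Ti=np.linalg.inv(T)
    sl=(180,330,170,300) if n=="scene" else (170,300,190,330)
    A,B,C,E=sl;im=cv2.resize(p[C:E,A:B,::-1],None,fx=5.3,fy=4.6 if n=="scene" else 4.2,interpolation=cv2.INTER_CUBIC)
    fy=im.shape[0]/(E-C);fx=im.shape[1]/(B-A)
    def pr(P):
        q=K@(Ti[:3,:3]@P+Ti[:3,3]);return int(((q[0]/q[2])-A+.5)*fx),int(((q[1]/q[2])-C+.5)*fy)
    for t in np.linspace(0,2*np.pi,180):
        for zz,col in((0.,(0,255,0)),(.107,(0,255,255))):
            cv2.circle(im,pr(np.array([.5549+.05*np.cos(t),.1853+.05*np.sin(t),zz])),1,col,-1)
    g=tp[:2]
    L=[]
    for y in np.linspace(-.038,.038,30): L.append(np.r_[g+u*(.102-np.sqrt(.052**2-y*y))+v*y,.006])
    for x in np.linspace(-.06,.0655,30):
        L.append(np.r_[g+u*x+v*.038,.006]);L.append(np.r_[g+u*x-v*.038,.006])
    for P in L: cv2.circle(im,pr(P),1,(0,0,255),-1)
    cv2.imwrite(f"pics/{n}5o.png",im)
    # depth-based core points on the side
    m=(d>0)&(np.hypot(W[...,0]-.555,W[...,1]-.185)<.062)&(W[...,2]>.02)&(W[...,2]<.095)
    hsv=cv2.cvtColor(p,cv2.COLOR_RGB2HSV);m&=(hsv[...,2]>90)
    P=W[m][:,:2];print(n,len(P))
    if len(P)>50:
        M=np.c_[2*P,np.ones(len(P))];x=np.linalg.lstsq(M,(P**2).sum(1),rcond=None)[0];print("circle fit",x[:2],np.sqrt(x[2]+x[0]**2+x[1]**2))
    m=(d>0)&(np.hypot(W[...,0]-.555,W[...,1]-.185)<.062)&(abs(W[...,2]-.107)<.008);print("top z",np.median(W[m][:,2]),m.sum())
```

```text
[0.45619839 0.14933904 0.0341564 ]
scene 565
circle fit [0.55749565 0.18247512] 0.04703100741147289
top z 0.10718384904654377 459
top 46
top z 0.10629180257896875 784
```

View pics/scene5o.png

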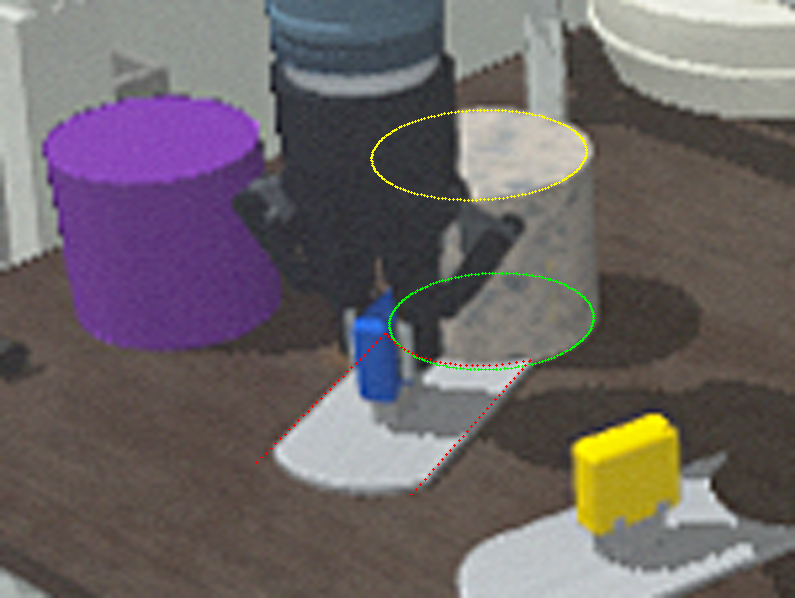

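View pics/top5o.png

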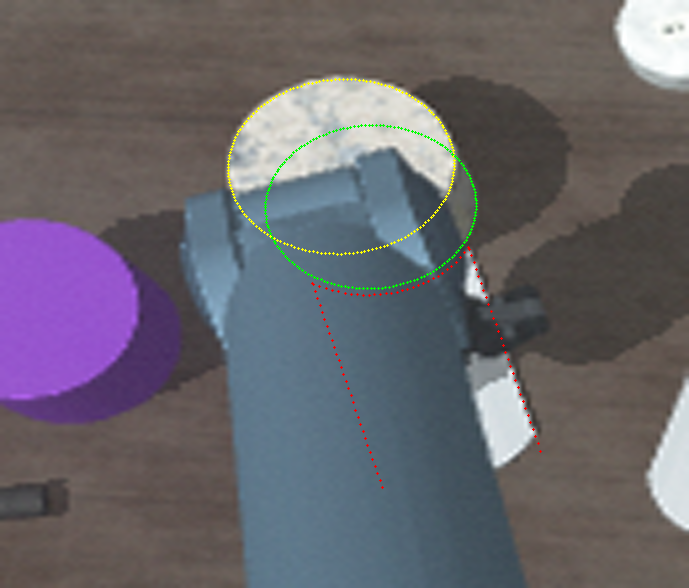

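```bash
cat > st.py <<'E'
from rig import *
from h import *
a=np.radians(20);u=np.array([np.cos(a),np.sin(a)]);v=np.array([-u[1],u[0]]);core=np.array([.5549,.1853])
def rd(n=3):
    L=[]
    for _ in range(n):
        dwell(.04);s=get_state();L.append(s['wrist_force'])
    f=np.mean(L,0);d=core-s['tool_pos'][:2]
    return np.array([f@[*u,0],f@[*v,0],f[2],d@u*1e3,d@v*1e3,s['tool_pos'][2]*1e3,s['time']])
def go(k,z,e=0,vel=.02):
    line_to([*(core-k*u+e*v),z],quat(a),vel=vel)
E
python3 - <<'E'
from st import *
np.set_printoptions(suppress=True)
print(rd().round(2))
go(.1052,.0346);print(rd(4).round(2))
go(.1052,.0350);r0=rd(4);print(r0.round(2))
for k in(.1048,.1044,.104):
    go(k,.0350);r=rd(4);print(k,r.round(2))
    if r[0]-r0[0]<-2.5: break
E
```

```text
[ -3.13  -0.08   2.43 105.05   0.    34.13  16.34]
[  0.49   0.03  -2.63 105.04  -0.01  34.46  16.76]
[  0.18  -0.27  -2.48 105.17  -0.    35.01  17.18]
0.1048 [  0.14   0.33  -2.65 104.85   0.01  34.97  17.59]
0.1044 [  0.17  -0.21  -2.67 104.4    0.02  34.98  18.01]
0.104 [ -0.21   0.11  -2.45 104.01  -0.01  34.99  18.42]
```

Run:
```python
from st import *
np.set_printoptions(suppress=True)
k=.1034;fs=[]
while k>.097:
    go(k,.0347);r=rd(3);print(round(k*1e3,1),r.round(2))
    if r[0]<-2: break
    k-=.0004
```

```text
103.4 [  0.23  -0.08  -2.23 103.42  -0.01  34.68  18.8 ]
103.0 [ -0.24  -0.02  -2.76 103.01  -0.01  34.7   19.18]
102.6 [ -0.22   0.11  -2.3  102.57   0.01  34.71  19.55]
102.2 [ -0.2    0.44  -2.98 102.21   0.02  34.7   19.92]
101.8 [ -0.21  -0.06  -2.63 101.82  -0.03  34.68  20.3 ]
101.4 [  0.25  -0.17  -2.63 101.42   0.01  34.7   20.68]
101.0 [  0.31  -0.01  -2.3  101.01   0.01  34.69  21.05]
100.6 [  0.19   0.85  -2.36 100.6   -0.01  34.69  21.42]
100.2 [  0.19   0.22  -2.65 100.22  -0.01  34.7   21.8 ]
99.8 [-0.42  0.03 -2.63 99.93 -0.03 34.65 22.18]
99.4 [-1.03  0.21 -2.33 99.78 -0.07 34.58 22.55]
99.0 [-2.39  0.38 -1.76 99.62 -0.09 34.52 22.92]
```

Run:
```python
from st import *
np.set_printoptions(suppress=True)
for k,z in((.0990,.0343),(.0990,.0340),(.0988,.0340),(.0985,.0340)):
    go(k,z);r=rd(4);print(k,z,r.round(2))
    if r[0]<-4.5 : break
ungrasp();r=rd(3);print("open",r.round(2),get_state()['opening'])
p=get_state()['tool_pos']
line_to([p[0],p[1],.14],quat(a),vel=.12);print(rd(3).round(2))
q=core-.2*u
move_pose([.40,-.06,.26],quat(0))
print(get_state()['time'])
for n in("top","scene"):
    cm=camera_model(n);p,d=get_image(n)
    np.savez(n+"6.npz",p=p,d=d,K=cm['mtx'],T=cm['world_from_camera'])
    A,B,C,E=(180,330,170,300) if n=="scene" else (150,330,190,330)
    cv2.imwrite(f"pics/{n}6.png",cv2.resize(p[C:E,A:B,::-1],None,fx=4.2,fy=4.2,interpolation=cv2.INTER_CUBIC))
```

```text
0.099 0.0343 [-4.22  1.23  0.68 99.54 -0.09 34.26 23.34]
0.099 0.034 [-5.74  0.54  3.39 99.59 -0.11 34.19 23.76]
open [-0.09 -0.09  0.47 99.03 -0.   33.96 24.55] 0.08549583847317435
[ -0.72   0.45  -0.49  99.9    0.02 138.97  25.71]
26.6917
```

View pics/scene6.png

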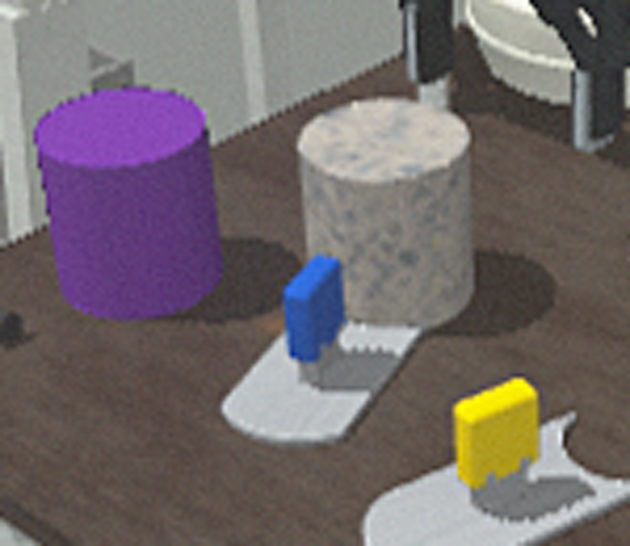

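View pics/top6.png

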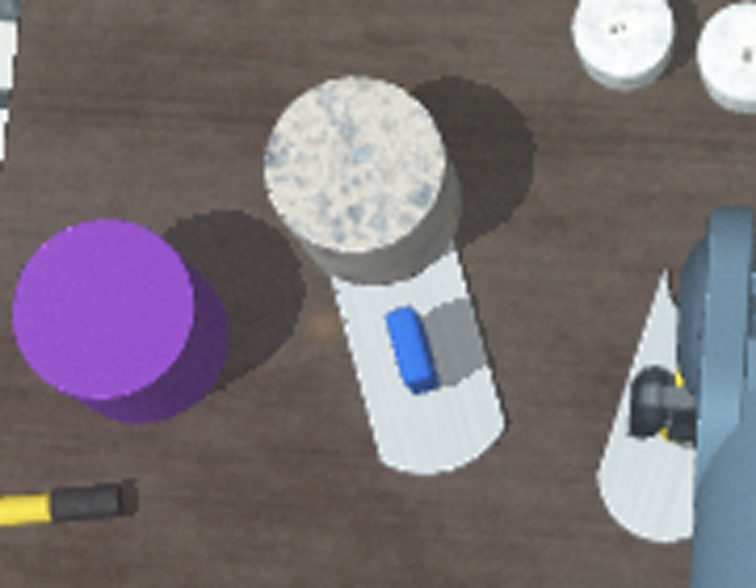

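Run:
```python
from h import *
a=np.radians(20);u=np.array([np.cos(a),np.sin(a)]);v=np.array([-u[1],u[0]])
for k in "06":
    z=np.load(f"top{k}.npz");p,d,K,T=[z[i] for i in "pdKT"];W=world(K,T,d)
    m=np.zeros((480,640),np.uint8);m[205:258,205:265]=(abs(W[...,2]-.107)<.009)[205:258,205:265]
    c=max(cv2.findContours(m,0,1)[0],key=cv2.contourArea)[:,0]
    C=cv2.fitEllipse(np.array([ray(K,T,x,y,.107)[:2]*1000 for x,y in c],np.float32));print(k,"core",C,cv2.minEnclosingCircle(c.astype(np.float32)))
    hsv=cv2.cvtColor(p,cv2.COLOR_RGB2HSV)
    m=cv2.inRange(hsv,(105,130,60),(125,255,255))
    n,l,st,ce=cv2.connectedComponentsWithStats(m)
    for i in range(1,n):
        if st[i,4]>60:
            P=W[(l==i)&(abs(W[...,2]-.072)<.004)][:,:2]*1000;g=P.mean(0);D=np.array(C[0])-g;print("grip",g.round(1),"ahead",(D@u).round(1),"lat",(D@v).round(1))
    m=np.zeros((480,640),np.uint8);m[255:330,225:285]=((hsv[...,1]<60)&(hsv[...,2]>120)&(abs(W[...,2]-.006)<.012))[255:330,225:285]*255
    if k=="6":
        m=cv2.morphologyEx(m,cv2.MORPH_CLOSE,np.ones((13,13)))
        c=max(cv2.findContours(m,0,1)[0],key=cv2.contourArea)[:,0]
        print("plate",cv2.minAreaRect(np.array([ray(K,T,x,y,.006)[:2]*1000 for x,y in c],np.float32)))
```

```text
0 core ((555.3267822265625, 184.85035705566406), (98.70751953125, 100.55107879638672), 118.30482482910156) ((234.14466857910156, 229.01776123046875), 21.52309799194336)
grip [ 481.  -321.6] ahead 243.0 lat 450.5
6 core ((555.3289184570312, 184.81515502929688), (98.94383239746094, 100.42250061035156), 120.0951156616211) ((234.31394958496094, 229.0), 21.68614959716797)
grip [460.5 150.6] ahead 100.8 lat -0.2
plate ((460.1102294921875, 151.42184448242188), (132.796875, 77.12427520751953), 19.9263973236084)
```

Run:
```python
from rig import *
s=get_state();print(s['time'],s['wrist_force'].round(2))
finish_job()
```

```text
26.7917 [-0.08 -0.39  0.4 ]
the job is handed in; nothing more can be done
```

The blue leaf (leaf_mid, radius 52) is seated round the grey speckled core, lying flat and released. The job was handed in at 26.8 s.

- **Fit:** the last top-camera check put the core's axis 100.8 mm ahead of the grip (100 to 102 wanted). It was 0.2 mm off to the side, and the leaf's yaw was 19.9° against the 20° I aimed for.
- **Core:** it moved less than 0.1 mm and still stands upright. The highest averaged push I read was about 5.7 N, part of that friction with the rack. That is above a bare touch but below the roughly 10 N at which the core slides.
- **False contact on the way in:** at about 105 mm I first read a contact, but it was only the leaf sticking on the rack. Raising it about 0.5 mm cleared the force, and the real contact came at about 100 mm.
- **Other leaves:** I never touched the red and yellow leaves. In the last pictures I did not measure either one: the arm partly hid yellow in the top view, and red was outside both crops.
- **Camera disagreement:** the scene camera placed things about 2 to 5 mm away from where the top and wrist cameras did, so I relied on those two and on the force readings.

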